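Zero the tester's inner current knob, then release the cell cassette

TASK

The charge run on the desk-top cell tester is over. First turn the small inner current knob anticlockwise back to zero, its pointer line at the black zero mark at the top of its scale, without shifting the wide outer ring round it. Then push the cell cassette in by its orange rib to trip its push-push latch, draw it out as it springs up, and set it down gently and upright, wholly on the yellow folder beside the heat sink that lies there, leaving everything else where it is.

Things in the scene. Friction and masses are not known exactly. Their poses are not given: they have to be found in the camera images.
- console: cell tester, fixed: desk console 153 x 226 x 128 mm, dark side cheeks, light control face that slopes 25 deg (normal leans 25 deg from vertical to the console's -x). Origin: on the bench, 20 mm in front of (-x) the middle of its underside. Stands left or right, folder on the other side. Cheeks stand 3 mm above the face; knob pair left (+y), cassette right (-y).
- bay (a point): point on the control face at the centre of the cassette's bay; frame of the face: x up the slope, y to the console's left, z out of the face along its normal. The 83 x 64 mm bay guides the cassette (80 x 62) along z. Knob axis is at (-16, 106) mm from here in this frame.
- knob (a joint): angle of the inner knob, rad: 0 = pointer at the zero mark, grows clockwise as seen looking at the face; starts 0.8 to 2.2, range +-2.4. Stays where left; friction 0.05 N m (3 N at its rim).
- knob_top (a point): centre of the inner knob's top, on its axis; z is the face's normal, x points along its pointer (white line on its dark top, centre to rim). Knob: black, ribbed, round, 34 mm diameter, from 15 mm (top of the ring) to 45 mm above the face, where this point is. Any grasp direction across it will do.
- zero_mark (a point): black zero mark on the face, 43.5 mm up the slope (bay's +x) from the knob's axis, beyond the ring. Scale ticks run from it, red clockwise, blue anticlockwise.
- ring (a joint): angle of the outer ring, rad, clockwise positive, starts -1 to 1; must stay as it is. Grey ribbed ring, 67 mm diameter, top 15 mm above the face. It turns easily (0.025 N m): anything that rubs its top or rim drags it.
- ring_mark (a point): orange mark on top of the outer ring, 30 mm from the axis, 15 mm above the face; moves with the ring.
- cassette: loose black cassette, 80 (x) x 62 (y) x 30 mm, 0.14 to 0.26 kg, two green cells, orange grip rib 60 (x) x 14 (y) mm rising from the middle. Origin: centre of underside; z up. Latched, the underside lies 28 mm under the face, so its rim is 2 mm and the rib's top 30 mm above it. Pulling will not free it.
- rib_top (a point): centre of the rib's top, 58 mm above the cassette's underside. Pressing (6 to 9 N along the bay's -z) about 4 mm deeper trips the latch; hard stop at 6 mm. When let up, a spring lifts the cassette 16 mm above its latched height (underside 12 mm under the face), where it waits, free to draw out along the bay's z.
- corner_a (a point): corner of the cassette's underside at its (+40, +31) mm
- corner_b (a point): corner of the cassette's underside at its (+40, -31) mm
- corner_c (a point): corner of the cassette's underside at its (-40, +31) mm
- corner_d (a point): corner of the cassette's underside at its (-40, -31) mm
- folder: thin yellow folder, fixed flat on the bench, 200 (x) x 120 (y) x 5 mm; origin: centre of its underside. The cassette is to stand on it, all four corners over the folder, on the near side (-x) of the heat sink, where at least 80 mm of the 200 mm are free.
- heat_sink: loose silver finned heat sink, 50 x 50 x 21 mm, lying on the folder as a paperweight, near the middle line, in the far half (+x) of its length, edges nearly parallel to it; origin: centre of underside. Not to be shifted.
- thermos: bystander: white thermos, 60 mm diameter, 182 mm tall, standing; origin: centre of underside. At the far left or far right.
- solder_spool: bystander: white spool of solder, 52 mm diameter, 50 mm tall, standing; origin: centre of underside. At the other flank.
- spray_bottle: bystander: small clear bottle with white nozzle, 41 mm diameter, 113 mm tall, light, standing between tester and folder; origin: centre of underside.
- jar: bystander: beige flux jar, 54 mm diameter, 80 mm tall, standing between tester and folder; origin: centre of underside.
Things that resemble listed ones, but are neither listed nor needed, are in the scene too. What is shaped like the cassette but purple is not meant.

How it is judged:
By the outcome, as a careful person would: the job done as asked, in the order asked, and still so for the second after the job is handed in, with the robot touching nothing.
It also fails if it takes over 72 s, if anything falls off the work surface, if the arm or the gripper's body presses on something with over 40 N, if the wrist force passes 120 N, or if a joint passes its speed limit or range.

ROBOT

A 6-joint arm with a two-finger parallel gripper is mounted at the origin on a cart in front of the work surface, level with it; the furniture and walls round the work are solid. World frame = base frame: x ahead of the robot, y to its left, z up, the work surface at z = 0. Lengths are in m, angles in degrees, forces in N, time in s.
With the tool pointing down it reaches from about 0.3 to 0.75 m from the base axis. Payload 8.5 kg.
Tool frame: the origin (TCP) lies midway between the tips of the shut fingers; the grasp point (between the pads) lies 19 mm behind it (env.hold_point_z is the distance from the TCP to the grasp point, in m); z points along the fingers, y is the line along which they close (so a half turn about z gives the same grasp; the last joint's range is limited). The gripper opens to 85 mm and grips with 20 to 120 N. Pads are 22 mm wide; open, the fingers measure 114 mm over their backs; the gripper's body (76 mm by 85 mm) begins 54 mm behind the grasp point. The pads swing forward as they close: fully open they stand 13 mm farther back than shut.
Start: joints at [52.523, 21.807, 74.336, -0, 83.858, -12.336], TCP at [0.234, 0.498, 0.231] pointing down, gripper open.
Joint ranges: [-178.18, 178.18], [-50.72, 133.34], [12.68, 142.11], [-81.47, 261.47], [9.98, 163.14], [-165.26, 165.26]. Speed limits (degrees/s): [136.94, 136.94, 180, 180, 180, 180].

INTERFACE

Orientations are given as a 3x3 rotation matrix whose columns are the frame's x, y, z axes.
In Python, from rig import observe, get_image, camera_info, env gives the robot as it stands.
- The arm moves only by the tool drive_tool, never from a script. Its arguments are lists of equal length, an entry for each row: "offset": the shift along the tool's x, y, z in units of 40 mm (1.0 is 40 mm), a list of three; "turn": the turn, a rotation vector about the tool's x, y, z in units of 6 degrees (1.0 is 6 degrees), a list of three; "hand": the opening, from 0 (shut) to 1 (fully open). A call has exactly 10 rows; each row shifts and turns the commanded pose from where the row before left it, along the tool's axes as they then stand; what a row does not reach is not made up. A row lasts 1/8 s, in which the tool goes at most 62.5 mm and 10.7 degrees, less where a joint would pass 70% of its speed; a pose out of reach is approached as far as the arm can. A call is refused whole if a number of a shift passes 1 or a number of a turn 1, either way. A call with a gripper value outside its range is refused whole. The fingers move at their own pace and stop on an object; "newtons" is the grip in N (left out, the last holds). Time passes only in rows, so rows that do not move let the fingers close, or fill a call up. It gives the time, the measured TCP pose, the force, the opening and the grip force at its end, in the units of the state.
- observe(): the state, without advancing time (a new reading comes with each control period).
- get_image(name): name is "scene" or "side" or "wrist"; returns the picture (420x560x3 uint8, blue, green, red); there is no depth.
- camera_info(name): a dict with "fx", "fy", "cx", "cy" (pixels), "k1" (the pictures are not rectified: a ray, as slopes to the right and down, at radius r is drawn at 1 + k1 r^2 times it, then the intrinsics apply), "world_to_cam" (4x4, takes a point from world to camera coordinates). Camera axes: x right, y down, z forward; pixel columns grow to the right and rows downward; lengths in m; the calibration is good to about 2 mm. A picture is of the moment at which its call begins: read the wrist's pose just before it. camera_info takes no time and is no camera call; for the wrist camera it gives the pose at the moment of the call.
- env.close_job(): hands the job in; it is judged then, once.
The state is a dict: "time_s": time; "q": joint angles; "qvel": joint speeds; "joint_efforts": joint torques, N m; "position": TCP position; "tool_rot": TCP orientation; "ft_force": force on the tool from outside, world axes, zero at the start; "wrist_torque": the same for the moment, N m; "grip_width": finger opening in m; "gripper_force": force on a finger pad.
Only numpy, scipy, OpenCV 4.12 (cv2) and the standard library are available. Lean on these libraries where they do the work, as an engineer would, in place of code of your own. Each camera call takes 0.05 s, during which the arm holds its last target. There are 200 camera calls.

## Working session

There is one attempt and no reset: what is moved stays moved. The work goes in short steps, Python scripts to look and compute and a tool call to move; the robot and the scene stay as the last step left them, time stands still between calls to the robot, and variables do not carry over. Pictures are saved under pics/ and viewed, at most 10 in all, crops included, and the job is handed in when it is done.

Besides the shell and the picture viewer there is one more tool, called after "Call:" as name(argument=value, ...), one argument or row to a line, values as JSON. drive_tool: Moves the arm, as the interface text tells. Its arguments: {"type":"object","properties":{"offset":{"type":"array"},"turn":{"type":"array"},"hand":{"type":"array"},"newtons":{"type":"number"}},"required":["offset","turn","hand"]}

```bash
ls; mkdir -p pics; python3 - <<'E'
from rig import *
import cv2,numpy as np
s=observe();print(s['time_s'],s['position'],s['tool_rot'],env.hold_point_z)
for n in ['scene','side','wrist']:
    c=camera_info(n);print(n,{k:(np.round(v,3).tolist()) for k,v in c.items()})
    cv2.imwrite(f'pics/{n}0.png',get_image(n))
a=cv2.imread('pics/scene0.png');b=cv2.imread('pics/side0.png')
cv2.imwrite('pics/both.png',np.hstack([a,b]))
E
```

```text
pics
0.0 [0.23347412 0.49766214 0.23071383] [[-9.05262017e-01  4.24852721e-01 -9.19787198e-04]
 [ 4.24853573e-01  9.05261370e-01 -1.13733264e-03]
 [ 3.49448951e-04 -1.42035892e-03 -9.99998930e-01]] 0.0187
scene {'fx': 486.616, 'fy': 486.616, 'cx': 290.957, 'cy': 212.299, 'k1': 0.035, 'world_to_cam': [[-0.818, -0.575, -0.017, 0.44], [-0.337, 0.503, -0.796, 0.246], [0.467, -0.645, -0.605, 1.433], [0.0, 0.0, 0.0, 1.0]]}
side {'fx': 429.417, 'fy': 429.417, 'cx': 278.602, 'cy': 208.145, 'k1': -0.102, 'world_to_cam': [[0.959, -0.284, -0.024, -0.52], [-0.173, -0.515, -0.84, 0.174], [0.226, 0.809, -0.542, 1.192], [0.0, 0.0, 0.0, 1.0]]}
wrist {'fx': 347.536, 'fy': 347.536, 'cx': 275.465, 'cy': 207.457, 'k1': -0.067, 'world_to_cam': [[0.425, 0.905, -0.001, -0.55], [0.859, -0.403, 0.316, -0.042], [0.286, -0.135, -0.949, 0.381], [0.0, 0.0, 0.0, 1.0]]}
```

View pics/scene0.png

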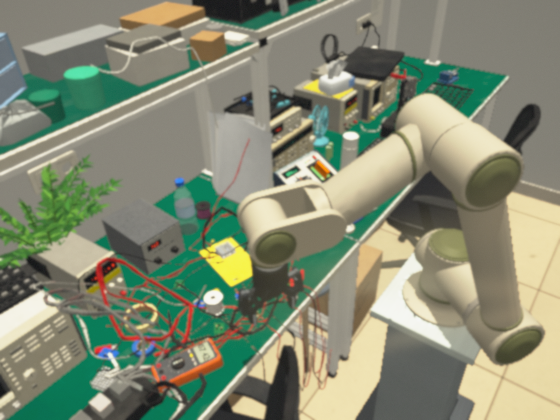

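View pics/side0.png

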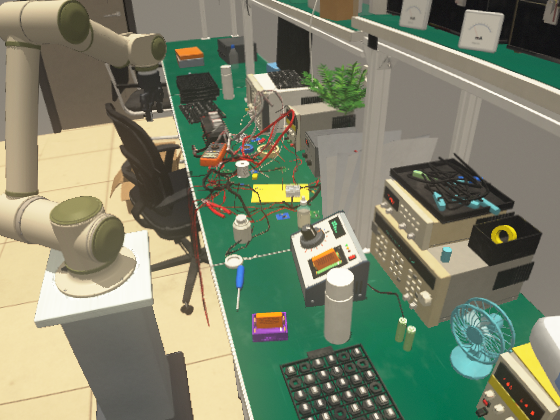

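The scene view shows the console at about (310,172), partly hidden by the arm, and the folder at (230,258). The side view shows the console face (knob (312,237), orange rib (325,258)), the folder (280,193), the heat sink (295,190), the jar (242,230), the bottle (304,213), and the thermos (338,305).

```bash
cat > h.py <<'E'
import numpy as np,cv2
from rig import *
def ray(c,u,v):
    x,y=cv2.undistortPoints(np.array([[[u,v]]],float),np.array([[c['fx'],0,c['cx']],[0,c['fy'],c['cy']],[0,0,1]]),np.array([c['k1'],0,0,0,0.])).ravel()
    T=np.array(c['world_to_cam']);R=T[:3,:3];o=-R.T@T[:3,3];d=R.T@np.array([x,y,1]);return o,d/np.linalg.norm(d)
def plane(c,u,v,z):
    o,d=ray(c,u,v);return o+d*(z-o[2])/d[2]
def tri(*obs):
    A=0;b=0
    for c,u,v in obs:
        o,d=ray(c,u,v);P=np.eye(3)-np.outer(d,d);A=A+P;b=b+P@o
    return np.linalg.solve(A,b)
def proj(c,p):
    T=np.array(c['world_to_cam']);q=T[:3,:3]@p+T[:3,3];x,y=q[:2]/q[2];r=1+c['k1']*(x*x+y*y)
    return np.array([c['fx']*x*r+c['cx'],c['fy']*y*r+c['cy']])
E
python3 - <<'E'
from h import *
c=camera_info('side')
for n,u,v,z in [('rib',325,258,.13),('knob',312,234,.14),('folder',280,193,.005),('sink',295,190,.02),('jarbase',242,240,0),('bottle',304,225,0),('thermosbase',338,338,0)]:
    print(n,plane(c,u,v,z).round(3))
a=cv2.imread('pics/side0.png')[160:345,190:400]
b=cv2.imread('pics/scene0.png')[130:290,190:370]
cv2.imwrite('pics/c1.png',np.hstack([cv2.resize(a,(420,370),interpolation=2),cv2.resize(b,(380,338),interpolation=2).copy() if 0 else cv2.copyMakeBorder(cv2.resize(b,(360,320),interpolation=2),0,50,0,0,0)]))
E
```

```text
rib [ 0.573 -0.296  0.13 ]
knob [ 0.572 -0.209  0.14 ]
folder [0.615 0.226 0.005]
sink [0.663 0.205 0.02 ]
jarbase [0.429 0.006 0.   ]
bottle [0.633 0.022 0.   ]
thermosbase [ 0.558 -0.428  0.   ]
```

View pics/c1.png

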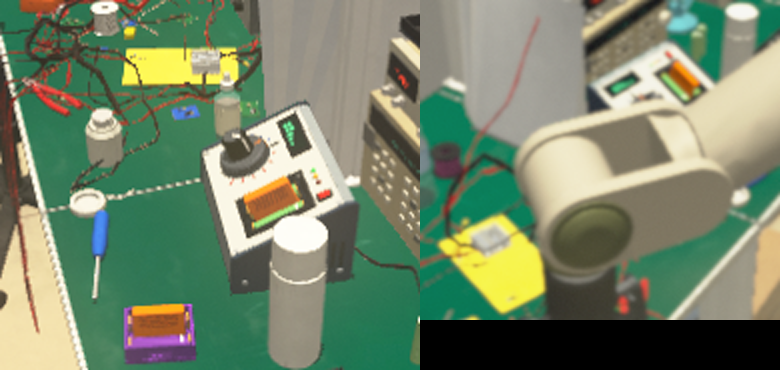

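The crop shows the console at the right (-y) with the thermos beyond it, and the folder at the left with a free near side. I'll bring the wrist camera over the console.

Call:
drive_tool(
  offset=[
    [-0.5, -1, -0.8],
    [-0.5, -1, -0.8],
    [-0.5, -1, -0.8],
    [-0.5, -1, -0.8],
    [-0.5, -1, -0.8],
    [-0.7, -1, 0],
    [-0.7, -1, 0],
    [-0.7, -1, 0],
    [-0.7, -1, 0],
    [-0.7, -1, 0],
  ],
  turn=[
    [0, 0, -0.84],
    [0, 0, -0.84],
    [0, 0, -0.84],
    [0, 0, -0.84],
    [0, 0, -0.84],
    [0, 0, 0],
    [0, 0, 0],
    [0, 0, 0],
    [0, 0, 0],
    [0, 0, 0],
  ],
  hand=[1, 1, 1, 1, 1, 1, 1, 1, 1, 1],
)

```text
time_s: 1.4
position: [0.4187, 0.0791, 0.3912]
tool_rot: [[-1.0, -0.001, -0.0], [-0.001, 1.0, 0.0], [0.0, 0.0, -1.0]]
ft_force: [-0.6, 0.9, 0.0]
grip_width: 0.0851
gripper_force: 0.0
```

Call:
drive_tool(
  offset=[
    [-0.2, -1, 0],
    [-0.2, -1, 0],
    [-0.2, -1, 0],
    [-0.2, -1, 0],
    [-0.2, -1, 0],
    [-0.2, -1, 0],
    [-0.2, -1, 0],
    [0, 0, 0],
    [0, 0, 0],
    [0, 0, 0],
  ],
  turn=[
    [0, 0, 0],
    [0, 0, 0],
    [0, 0, 0],
    [0, 0, 0],
    [0, 0, 0],
    [0, 0, 0],
    [0, 0, 0],
    [0, 0, 0],
    [0, 0, 0],
    [0, 0, 0],
  ],
  hand=[1, 1, 1, 1, 1, 1, 1, 1, 1, 1],
)

```text
time_s: 2.65
position: [0.4743, -0.1984, 0.3917]
tool_rot: [[-1.0, -0.002, 0.0], [-0.002, 1.0, -0.0], [-0.0, -0.0, -1.0]]
ft_force: [-0.1, 0.4, 0.2]
grip_width: 0.0853
gripper_force: 0.0
```

```bash
python3 - <<'E'
from h import *
s=observe();print(s['time_s'],s['position'],s['tool_rot'].round(3) if hasattr(s['tool_rot'],'round') else s['tool_rot'])
c=camera_info('wrist');np.save('pics/w1.npy',c);cv2.imwrite('pics/w1.png',get_image('wrist'))
cv2.imwrite('pics/sc1.png',get_image('scene'))
E
```

```text
2.65 [ 0.47427503 -0.19836865  0.39169292] [[-1.    -0.002  0.   ]
 [-0.002  1.    -0.   ]
 [-0.    -0.    -1.   ]]
```

View pics/w1.png

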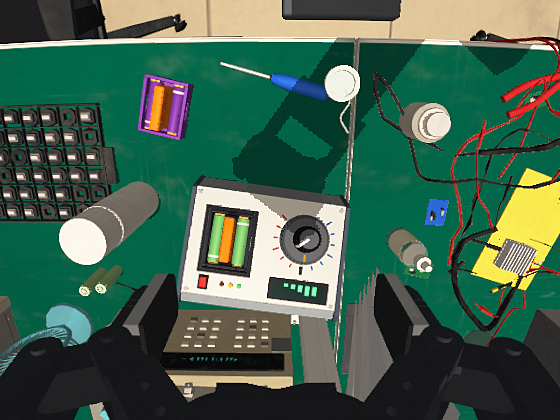

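The wrist view shows the console face upside down: orange rib (228,241), knob (302,239), zero mark about (302,270), folder at the right (515,235), heat sink (517,257), jar (430,125), bottle (412,250), thermos (85,240). I'll take a second, closer view.

Call:
drive_tool(
  offset=[
    [0.8, -0.5, 0.8],
    [0.8, -0.5, 0.8],
    [0, -0.5, 0],
    [0, 0, 0],
    [0, 0, 0],
    [0, 0, 0],
    [0, 0, 0],
    [0, 0, 0],
    [0, 0, 0],
    [0, 0, 0],
  ],
  turn=[
    [0, 0, 0],
    [0, 0, 0],
    [0, 0, 0],
    [0, 0, 0],
    [0, 0, 0],
    [0, 0, 0],
    [0, 0, 0],
    [0, 0, 0],
    [0, 0, 0],
    [0, 0, 0],
  ],
  hand=[1, 1, 1, 1, 1, 1, 1, 1, 1, 1],
)

```text
time_s: 4.0
position: [0.4105, -0.2594, 0.3273]
tool_rot: [[-1.0, -0.001, 0.0], [-0.001, 1.0, -0.0], [-0.0, -0.0, -1.0]]
ft_force: [0.6, 0.6, -0.7]
grip_width: 0.0857
gripper_force: 0.0
```

```bash
python3 - <<'E'
from h import *
c=camera_info('wrist');np.save('pics/w2.npy',c);w2=get_image('wrist');cv2.imwrite('pics/w2.png',w2)
w1=cv2.imread('pics/w1.png')
for n,im in(('w1',w1),('w2',w2)):
    hsv=cv2.cvtColor(im,cv2.COLOR_BGR2HSV)
    for col,lo,hi in(('orange',(8,150,120),(20,255,255)),('yellow',(22,120,120),(34,255,255)),('green',(40,60,140),(75,255,255)),('red',(0,150,80),(6,255,255))):
        m=cv2.inRange(hsv,lo,hi);k,l,st,ce=cv2.connectedComponentsWithStats(m)
        for i in range(1,k):
            if st[i,4]>12: 
                r=cv2.minAreaRect(np.argwhere(l==i)[:,::-1].astype(np.float32)); print(n,col,st[i],ce[i].round(1),np.round(cv2.boxPoints(r)).tolist() if st[i,4]>300 else '')
a=cv2.resize(w1[165:325,160:360],(400,320),interpolation=2)
b=cv2.resize(w2[100:420,190:480],(390,430),interpolation=2)
h=np.zeros((430,790,3),np.uint8);h[:320,:400]=a;h[:,400:]=b
cv2.imwrite('pics/c2.png',h)
E
```

```text
w1 orange [148  85  24  46 492] [157.2 107.1] [[144.0, 127.0], [155.0, 83.0], [171.0, 87.0], [159.0, 132.0]]
w1 orange [161  91  11  38  90] [167.  111.8] 
w1 orange [218 217  18  46 524] [226.5 239.7] [[218.0, 261.0], [224.0, 216.0], [236.0, 218.0], [230.0, 263.0]]
w1 orange [303 255   3   7  17] [304.1 258.2] 
w1 orange [208 261  10   3  17] [212.5 262.2] 
w1 yellow [518 168  34  18 366] [532.9 177.7] [[518.0, 184.0], [525.0, 167.0], [552.0, 177.0], [545.0, 194.0]]
w1 yellow [ 487  181   73   83 3511] [530.7 218.9] [[486.0, 242.0], [528.0, 164.0], [581.0, 193.0], [539.0, 270.0]]
w1 yellow [471 245  49  42 880] [492.3 268.2] [[470.0, 274.0], [483.0, 244.0], [525.0, 262.0], [512.0, 291.0]]
w1 yellow [527 263  15   8  36] [533.9 266.2] 
w1 yellow [528 270  10   4  14] [532.2 271.5] 
w1 yellow [518 273  18  18 145] [525.7 281.6] 
w1 yellow [492 288   7   5  21] [494.6 289.7] 
w1 green [208 215  17  41 408] [215.9 234.8] [[208.0, 254.0], [214.0, 214.0], [224.0, 216.0], [218.0, 255.0]]
w1 green [238 219  12   5  44] [243.4 220.6] 
w1 green [232 224  17  41 460] [239.5 244.3] [[231.0, 263
[... 2346 characters left out ...]
en [347 354   6   9  37] [349.3 357.8] 
w2 green [354 355   6  11  56] [356.6 359.9] 
w2 green [361 356   7  10  48] [364.  360.4] 
w2 red [440  75  15   4  23] [447.7  77.1] 
w2 red [513  77  21   2  21] [523.  77.] 
w2 red [476  78  22   2  22] [486.5  78.5] 
w2 red [538 172  13  19  48] [542.3 181.7] 
w2 red [512 184  26  21  81] [524.6 193.2] 
w2 red [532 192   7  18  33] [534.4 200.2] 
w2 red [507 205   8  13  24] [510.1 209.8] 
w2 red [552 221   7  10  15] [555.2 225.5] 
w2 red [532 235  12  33  50] [535.4 251.1] 
w2 red [508 238   6  16  36] [510.8 245.3] 
w2 red [497 257  19  56 118] [507.3 283.9] 
w2 red [240 347   9  12  86] [244.3 352.8] 
w2 red [264 353   4   4  13] [265.2 354.5]
```

View pics/c2.png

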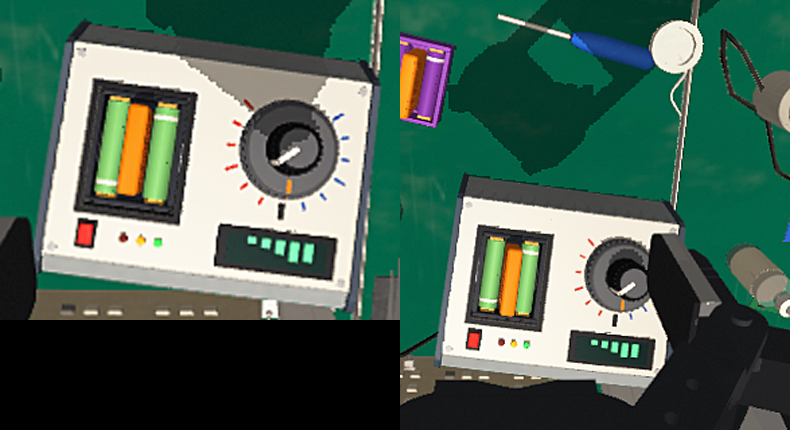

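```bash
cat > fit.py <<'E'
from h import *
from scipy.optimize import least_squares
cs=[np.load(f'pics/w{i}.npy',allow_pickle=True).item() for i in(1,2)]
K=np.array([-.016,.106,0])
def R(psi):
    a=np.radians(25);z=np.array([-np.sin(a)*np.cos(psi),-np.sin(a)*np.sin(psi),np.cos(a)])
    y=np.array([-np.sin(psi),np.cos(psi),0]);return np.c_[np.cross(y,z),y,z]
def pl(t,r,h): return K+np.array([r*np.cos(t),-r*np.sin(t),h])
obs={'bay':(None,(229,239),(271.8,307.2)),'zero':(None,(300.5,270.5),(349.9,338.8)),'kt':(None,(310,239.5),(361,310.6)),
'rc':(None,(304.5,239.5),(351.3,304.6)),'rm':(None,(304.1,258.2),(355,326.5)),'tip':(None,(297.5,246.5),(352,316.5))}
def pts(p):
    b=p[:3];M=R(p[3])
    L={'bay':np.zeros(3),'zero':K+[.0435,0,0],'kt':K+[0,0,.045],'rc':K+[0,0,.015],'rm':pl(p[4],.03,.015),'tip':pl(p[5],.015,.045)}
    return {k:b+M@v for k,v in L.items()}
def res(p):
    P=pts(p);return np.concatenate([proj(c,P[k])-np.array(obs[k][1+i]) for k in obs for i,c in enumerate(cs)])
if __name__=='__main__':
    for k,o in obs.items(): print(k,tri((cs[0],*o[1]),(cs[1],*o[2])).round(4))
    s=least_squares(res,[.58,-.3,.1,0,0,1.2])
    print(s.x.round(4),np.degrees(s.x[3:]).round(1));print(s.fun.reshape(-1,4).round(1))
    np.save('pics/fit.npy',s.x)
E
python3 fit.py
```

```text
bay [ 0.5861 -0.2623  0.0971]
zero [ 0.6291 -0.1627  0.1059]
kt [ 0.5797 -0.1533  0.1135]
rc [ 0.5948 -0.1571  0.0787]
rm [ 0.6094 -0.1582  0.1068]
tip [ 0.5843 -0.1679  0.1216]
[ 0.5953 -0.2644  0.0828 -0.1348 -0.102   0.8314] [-7.7 -5.8 47.6]
[[-0.6  2.3 -0.8 -0.9]
 [-0.7 -0.6 -1.9 -2.6]
 [-1.9 -0.6  0.7 -1.5]
 [ 0.3 -0.2  3.4  0.3]
 [ 0.4  2.8 -0.4  2.1]
 [ 1.3 -1.  -0.1  0.1]]
```

```bash
cat >> h.py <<'E'
from scipy.spatial.transform import Rotation as Ro
def go(P,M):
    "turn (units, total) first, then shift in the axes after the turn"
    s=observe();A=np.array(s['tool_rot']);t=Ro.from_matrix(A.T@M).as_rotvec(degrees=True)/6
    print('t',s['time_s'],'pos',np.round(s['position'],4),'q',np.round(s['q'],1));print('turn units',t.round(3),'then shift units',(M.T@(P-np.array(s['position']))/.04).round(3))
E
cat > tg.py <<'E'
from fit import *
p=np.load('pics/fit.npy');M=R(p[3]);B=p[:3]
def tool(yaw=0): # yaw deg about tool z
    return np.c_[-M[:,0],M[:,1],-M[:,2]]@Ro.from_euler('z',yaw,degrees=True).as_matrix()
def W(x,y,z): return B+M@np.array([x,y,z])/1000
E
python3 -c "
from tg import *
print(W(-16,106,45));go(W(-16,106,145),tool(0))"
```

```text
[ 0.57633408 -0.15483007  0.11684639]
t 4.05 pos [ 0.4105 -0.2594  0.3273] q [ -46.3   12.1   72.7    0.    95.2 -136.4]
turn units [ 0.283 -4.16   1.275] then shift units [-1.182  3.148  3.857]
```

Call:
drive_tool(
  offset=[
    [0, 0, 0],
    [0, 0, 0],
    [0, 0, 0],
    [0, 0, 0],
    [0, 0, 0],
    [-0.236, 0.63, 0.771],
    [-0.236, 0.63, 0.771],
    [-0.236, 0.63, 0.771],
    [-0.236, 0.63, 0.771],
    [-0.236, 0.63, 0.771],
  ],
  turn=[
    [0.057, -0.832, 0.255],
    [0.057, -0.832, 0.255],
    [0.057, -0.832, 0.255],
    [0.057, -0.832, 0.255],
    [0.057, -0.832, 0.255],
    [0, 0, 0],
    [0, 0, 0],
    [0, 0, 0],
    [0, 0, 0],
    [0, 0, 0],
  ],
  hand=[1, 1, 1, 1, 1, 1, 1, 1, 1, 1],
)

```text
time_s: 5.3
position: [0.5351, -0.1483, 0.2069]
tool_rot: [[-0.898, 0.134, 0.419], [0.121, 0.991, -0.057], [-0.423, -0.0, -0.906]]
ft_force: [0.3, -0.0, 0.1]
grip_width: 0.0855
gripper_force: 0.0
```

```bash
python3 - <<'E'
from tg import *
c=camera_info('wrist');np.save('pics/w3.npy',c);w=get_image('wrist');cv2.imwrite('pics/w3.png',w)
print(np.round(c['world_to_cam'],3).tolist())
for n,q in(('bay',W(0,0,0)),('ribtop',W(0,0,30)),('kt',W(-16,106,45)),('zero',W(27.5,106,0))): print(n,proj(c,q).round(1))
go(W(-16,106,145),tool(0))
E
```

```text
[[0.134, 0.991, -0.0, 0.075], [0.719, -0.097, 0.688, -0.51], [0.682, -0.092, -0.726, -0.067], [0.0, 0.0, 0.0, 1.0]]
bay [153.3 208. ]
ribtop [140.9 219.9]
kt [273.4 206.9]
zero [273.8 237.1]
t 5.35 pos [ 0.5357 -0.1457  0.2036] q [ -32.3   14.6   94.6   13.6   48.9 -121.6]
turn units [ 0.03  -0.038  0.004] then shift units [-0.024 -0.089 -0.096]
```

View pics/w3.png

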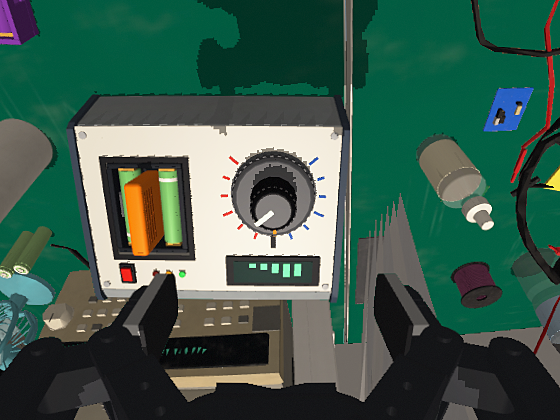

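The wrist view shows the knob top at (272,209), the zero mark at (273,240), the bay around (148,208) with the rib, and the pointer at lower left. I'll refine with contours.

```bash
python3 - <<'E'
from tg import *
w=cv2.imread('pics/w3.png');hsv=cv2.cvtColor(w,cv2.COLOR_BGR2HSV)
roi=np.s_[85:305,70:350]
m=np.zeros(w.shape[:2],np.uint8);m[roi]=cv2.inRange(hsv,(0,0,150),(179,50,255))[roi]
cn,hi=cv2.findContours(m,cv2.RETR_CCOMP,cv2.CHAIN_APPROX_NONE)
for k,h in zip(cn,hi[0]):
    a=cv2.contourArea(k)
    if a>60 : print(h[3]>=0,a,cv2.boundingRect(k),cv2.approxPolyDP(k,8,True).reshape(-1,2).tolist())
    if h[3]>=0 and a>3000: print('ellipse',cv2.fitEllipse(cv2.convexHull(k)))
# pointer & orange
for lo,hi_,n in(((0,0,150),(179,60,255),'white'),((8,150,110),(22,255,255),'or'),((0,0,0),(179,255,60),'blk')):
    mm=np.zeros_like(m);r=np.s_[190:250,245:300] if n!='or' else np.s_[150:260,110:300]
    mm[r]=cv2.inRange(hsv,lo,hi_)[r];k,l,st,ce=cv2.connectedComponentsWithStats(mm)
    for i in range(1,k):
        if st[i,4]>8: print(n,st[i],ce[i].round(1))
c=np.load('pics/w3.npy',allow_pickle=True).item()
for q in [(41.5,32,0),(41.5,-32,0),(-41.5,-32,0),(-41.5,32,0)]: print('baycorner pred',proj(c,W(*q)).round(1))
print('ringmark',proj(c,W(*(1000*pl(p[4],.03,.015)))))
print(w[212:226,135:160,2][::3].tolist())
E
```

```text
False 102.5 (254, 210, 20, 17) [[273, 212], [254, 224]]
False 41421.5 (74, 125, 268, 175) [[75, 126], [107, 296], [129, 296], [156, 268], [173, 272], [178, 298], [328, 298], [341, 146], [333, 127], [226, 126], [225, 136], [213, 126]]
True 353.0 (118, 261, 20, 24) [[119, 262], [135, 264], [136, 283], [121, 282]]
True 2973.0 (225, 253, 97, 34) [[225, 255], [319, 255], [319, 285], [228, 286]]
True 9101.0 (98, 154, 99, 108) [[99, 155], [189, 157], [194, 261], [113, 259]]
ellipse ((148.8299560546875, 206.37741088867188), (107.10545349121094, 152.1009521484375), 166.1900177001953)
True 6082.0 (230, 146, 88, 103) [[273, 146], [301, 156], [317, 190], [290, 240], [276, 235], [275, 248], [270, 235], [252, 238], [230, 197], [244, 157]]
ellipse ((272.9474792480469, 194.7892608642578), (86.20195007324219, 100.51211547851562), 2.142718553543091)
white [254 210  20  17 124] [264.  218.3]
white [245 225  55  25 870] [271.5 240.6]
or [118 168  16   3  48] [125.5 169. ]
or [158 169  17   2  33] [166.2 169.5]
or [ 124  171   40   85 2236] [143.  212.2]
or [148 192   2  17  19] [148.6 199.8]
or [150 210
[... 258 characters left out ...]
 [111.1 161.6]
baycorner pred [185.5 161.1]
ringmark [277.29479089 229.24205135]
[[250, 250, 250, 250, 250, 251, 250, 245, 176, 111, 110, 106, 117, 104, 90, 119, 64, 116, 152, 100, 115, 115, 114, 114, 113], [250, 250, 250, 250, 250, 250, 250, 247, 228, 148, 108, 119, 93, 115, 69, 114, 152, 103, 102, 87, 116, 114, 114, 114, 115], [250, 250, 250, 250, 250, 250, 251, 248, 237, 190, 120, 164, 96, 112, 92, 100, 133, 88, 123, 59, 119, 114, 115, 114, 114], [250, 250, 250, 250, 250, 250, 251, 249, 244, 214, 142, 112, 110, 102, 134, 91, 118, 71, 120, 88, 103, 116, 115, 114, 114], [250, 249, 250, 250, 250, 250, 250, 250, 247, 229, 170, 115, 116, 94, 115, 76, 117, 90, 103, 105, 88, 117, 114, 114, 114]]
```

```bash
python3 - <<'E'
from tg import *
import fit
w=cv2.imread('pics/w3.png')
def light(w,r):
    m=np.zeros(w.shape[:2],np.uint8);h=cv2.cvtColor(w,cv2.COLOR_BGR2HSV);m[r]=cv2.inRange(h,(8,150,225),(22,255,255))[r]
    k,l,st,ce=cv2.connectedComponentsWithStats(m);i=1+np.argmax(st[1:,4])
    rr=cv2.minAreaRect(np.argwhere(l==i)[:,::-1].astype(np.float32));print(st[i],rr);return rr[0]
l3=light(w,np.s_[150:265,110:180])
l1=light(cv2.imread('pics/w1.png'),np.s_[200:280,200:260]);l2=light(cv2.imread('pics/w2.png'),np.s_[270:345,240:300])
cs3=cs+[np.load('pics/w3.npy',allow_pickle=True).item()]
O={'bay':[(229,239),(271.8,307.2),(149,210.8)],'zero':[(300.5,270.5),(349.9,338.8),(272.6,241.8)],'kt':[(310,239.5),(361,310.6),(272,209)],
'rm':[(304.1,258.2),(355,326.5),(274.2,231.6)],'tip':[(297.5,246.5),(352,316.5),(254,225)]}
def f(p):
    P=fit.pts(p);return np.concatenate([proj(c,P[k])-np.array(O[k][i]) for k in O for i,c in enumerate(cs3)])
s=least_squares(f,p,loss='soft_l1');print(s.x.round(4),np.degrees(s.x[3:]).round(1));print(f(s.x).reshape(-1,6).round(1))
np.save('pics/fit.npy',s.x)
q=s.x
rt=q[:3]+R(q[3])@[0,0,.03]
print('rib pred',[proj(c,rt).round(1) for c in cs3],'tri',tri((cs3[0],*l1),(cs3[1],*l2),(cs3[2],*l3)),rt)
E
python3 -c "
from tg import *
go(W(-16,106,60),tool(24)); print(W(-16,106,45))"
```

```text
[ 124  186   24   70 1075] ((135.90769958496094, 220.2615509033203), (70.94786834716797, 15.876443862915039), 82.87498474121094)
[219 217  15  46 437] ((225.9620819091797, 239.41934204101562), (9.839917182922363, 44.65047836303711), 8.53076457977295)
[264 286  17  50 529] ((271.91998291015625, 310.05999755859375), (11.737972259521484, 49.356056213378906), 8.13010311126709)
[ 0.5915 -0.2648  0.0903 -0.133  -0.0578  0.9005] [-7.6 -3.3 51.6]
[[-1.7  2.1 -1.2  0.  -0.1  0.1]
 [-0.5 -0.5 -0.9 -1.3  0.1 -1.2]
 [-1.7 -1.1  2.1 -0.6 -0.1  1.2]
 [-0.3  2.7 -0.3  3.3  0.4  1.3]
 [ 1.  -2.   0.5  0.4  1.7 -2.6]]
rib pred [array([225.4, 240.7]), array([271.7, 311.6]), array([135.7, 223.5])] tri [ 0.57786995 -0.26286701  0.11550556] [ 0.57896012 -0.26315356  0.11752469]
t 5.35 pos [ 0.5357 -0.1457  0.2036] q [ -32.3   14.6   94.6   13.6   48.9 -121.6]
turn units [ 0.014 -0.042  3.988] then shift units [-0.062 -0.1    1.818]
[ 0.57236261 -0.15532599  0.12435741]
```

Call:
drive_tool(
  offset=[
    [0, 0, 0],
    [0, 0, 0],
    [0, 0, 0],
    [0, 0, 0],
    [0, 0, 0],
    [-0.02, -0.03, 0.7],
    [-0.02, -0.03, 0.6],
    [-0.02, -0.03, 0.55],
    [0, 0, 0.5],
    [0, 0, 0.4],
  ],
  turn=[
    [0, -0.01, 0.8],
    [0, -0.01, 0.8],
    [0, -0.01, 0.8],
    [0, -0.01, 0.8],
    [0, 0, 0.8],
    [0, 0, 0],
    [0, 0, 0],
    [0, 0, 0],
    [0, 0, 0],
    [0, 0, 0],
  ],
  hand=[1, 1, 1, 1, 1, 1, 1, 1, 1, 1],
)

```text
time_s: 6.6
position: [0.5811, -0.1599, 0.1075]
tool_rot: [[-0.764, 0.488, 0.422], [0.514, 0.856, -0.058], [-0.389, 0.173, -0.905]]
ft_force: [-0.2, 0.4, 0.1]
grip_width: 0.085
gripper_force: 0.0
```

Call:
drive_tool(
  offset=[
    [0, 0, 0],
    [0, 0, 0],
    [0, 0, 0],
    [0, 0, 0],
    [0, 0, 0],
    [0, 0, 0],
    [0, 0, 0],
    [0, 0, 0],
    [0, 0, 0],
    [0, 0, 0],
  ],
  turn=[
    [0, 0, 0],
    [0, 0, 0],
    [0, 0, 0],
    [0, 0, 0],
    [0, 0, 0],
    [0, 0, 0],
    [0, 0, 0],
    [0, 0, 0],
    [0, 0, 0],
    [0, 0, 0],
  ],
  hand=[0.6, 0.5, 0.4, 0.3, 0.2, 0.2, 0.2, 0.2, 0.2, 0.2],
  newtons=25,
)

```text
time_s: 7.85
position: [0.5816, -0.1584, 0.11]
tool_rot: [[-0.763, 0.486, 0.425], [0.514, 0.856, -0.057], [-0.391, 0.175, -0.903]]
ft_force: [1.9, 9.7, 7.8]
grip_width: 0.0325
gripper_force: 24.7
```

```bash
python3 - <<'E'
from tg import *
s=observe();print(M.T@(np.array(s['position'])-W(-16,106,0))*1000,s['ft_force'],s['grip_width'],s['gripper_force'],s['wrist_torque'])
w=get_image('wrist');cv2.imwrite('pics/w4.png',w)
E
```

```text
[ 2.58429941 -1.82320237 27.91731146] [1.88587951 9.73869365 7.83913214] 0.032497392572752914 24.663386642932892 [ 1.48241588 -0.52961826  0.68511995]
```

View pics/w4.png

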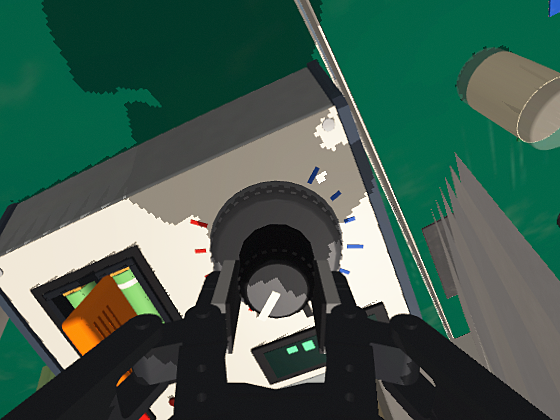

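The fingers hold the knob (top at (277,285)), the ring is visible above it. I'll lift slightly to relieve the axial force, then check.

Call:
drive_tool(
  offset=[
    [0, 0.02, -0.04],
    [0, 0.02, -0.04],
    [0, 0, -0.04],
    [0, 0, 0],
    [0, 0, 0],
    [0, 0, 0],
    [0, 0, 0],
    [0, 0, 0],
    [0, 0, 0],
    [0, 0, 0],
  ],
  turn=[
    [0, 0, 0],
    [0, 0, 0],
    [0, 0, 0],
    [0, 0, 0],
    [0, 0, 0],
    [0, 0, 0],
    [0, 0, 0],
    [0, 0, 0],
    [0, 0, 0],
    [0, 0, 0],
  ],
  hand=[0.2, 0.2, 0.2, 0.2, 0.2, 0.2, 0.2, 0.2, 0.2, 0.2],
)

```text
time_s: 9.15
position: [0.5802, -0.1577, 0.1114]
tool_rot: [[-0.764, 0.488, 0.422], [0.515, 0.855, -0.057], [-0.388, 0.174, -0.905]]
ft_force: [19.3, 0.9, -23.3]
grip_width: 0.0321
gripper_force: 29.0
```

Call:
drive_tool(
  offset=[
    [0, 0, 0.05],
    [0, 0, 0.05],
    [0, 0, 0],
    [0, 0, 0],
    [0, 0, 0],
    [0, 0, 0],
    [0, 0, 0],
    [0, 0, 0],
    [0, 0, 0],
    [0, 0, 0],
  ],
  turn=[
    [0, 0, 0],
    [0, 0, 0],
    [0, 0, -0.3],
    [0, 0, -0.6],
    [0, 0, -0.6],
    [0, 0, -0.6],
    [0, 0, -0.6],
    [0, 0, -0.6],
    [0, 0, -0.6],
    [0, 0, -0.6],
  ],
  hand=[0.2, 0.2, 0.2, 0.2, 0.2, 0.2, 0.2, 0.2, 0.2, 0.2],
)

```text
time_s: 10.4
position: [0.5811, -0.1568, 0.1111]
tool_rot: [[-0.902, 0.085, 0.424], [0.067, 0.996, -0.056], [-0.427, -0.022, -0.904]]
ft_force: [-5.4, 11.4, 13.9]
grip_width: 0.0321
gripper_force: 33.0
```

Call:
drive_tool(
  offset=[
    [0, 0, 0],
    [0, 0, 0],
    [0, 0, 0],
    [0, 0, 0],
    [0, 0, 0],
    [0, 0, 0],
    [0, 0, 0],
    [0, 0, 0],
    [0, 0, 0],
    [0, 0, 0],
  ],
  turn=[
    [0, 0, -0.6],
    [0, 0, -0.6],
    [0, 0, -0.6],
    [0, 0, -0.6],
    [0, 0, -0.6],
    [0, 0, -0.6],
    [0, 0, -0.5],
    [0, 0, 0],
    [0, 0, 0],
    [0, 0, 0],
  ],
  hand=[0.2, 0.2, 0.2, 0.2, 0.2, 0.2, 0.2, 0.2, 0.2, 0.2],
)

```text
time_s: 11.65
position: [0.5809, -0.1557, 0.111]
tool_rot: [[-0.856, -0.298, 0.423], [-0.352, 0.934, -0.055], [-0.379, -0.196, -0.904]]
ft_force: [-5.6, 15.9, 14.7]
grip_width: 0.0318
gripper_force: 33.2
```

Call:
drive_tool(
  offset=[
    [0, 0, 0],
    [0, 0, 0],
    [0, 0, 0],
    [0, 0, 0],
    [0, 0, 0],
    [0, 0, -0.5],
    [0, 0, -0.8],
    [0, 0, -0.8],
    [0, 0, -0.5],
    [0, 0, 0],
  ],
  turn=[
    [0, 0, 0],
    [0, 0, 0],
    [0, 0, 0],
    [0, 0, 0],
    [0, 0, 0],
    [0, 0, 0.8],
    [0, 0, 0.8],
    [0, 0, 0.8],
    [0, 0, 0.8],
    [0, 0, 0.9],
  ],
  hand=[0.6, 0.8, 1, 1, 1, 1, 1, 1, 1, 1],
)

```text
time_s: 12.9
position: [0.5374, -0.1525, 0.2051]
tool_rot: [[-0.901, 0.09, 0.425], [0.072, 0.996, -0.06], [-0.428, -0.023, -0.903]]
ft_force: [0.1, -0.8, 0.4]
grip_width: 0.0851
gripper_force: 0.0
```

```bash
python3 - <<'E'
from tg import *
c=camera_info('wrist');np.save('pics/w5.npy',c);w=get_image('wrist');cv2.imwrite('pics/w5.png',w)
go(W(-16,106,145),tool(0))
o=proj(c,W(-16,106,15));z=proj(c,W(27.5,106,0));print('kt pred',proj(c,W(-16,106,45)),'zero',z)
x,y=o.astype(int);print(x,y);cv2.imwrite('pics/c5.png',cv2.resize(w[y-65:y+75,x-70:x+70],(560,560),interpolation=cv2.INTER_CUBIC))
E
```

```text
t 12.95 pos [ 0.5373 -0.1524  0.2042] q [ -32.9   14.7   94.4   14.    48.5 -125. ]
turn units [-0.024  0.052  0.423] then shift units [ 0.048  0.045 -0.319]
kt pred [277.91087942 208.42184784] zero [275.16648289 238.97647457]
277 195
```

View pics/c5.png

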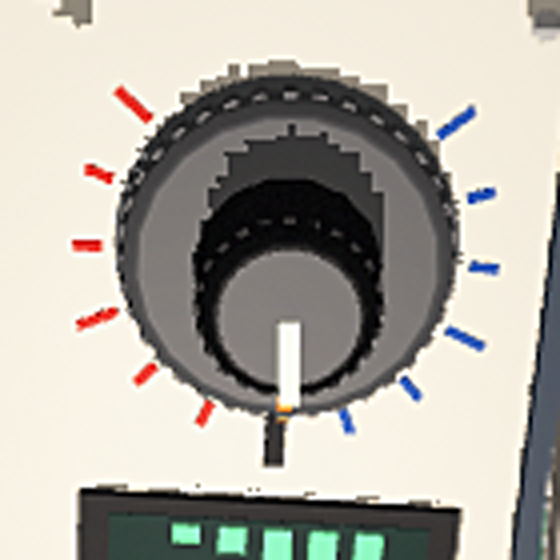

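The pointer is nearly on the mark, slightly to the anticlockwise side: pointer (289,325)-(288,405), mark (277,415)-(273,465) in the crop. I'll measure it.

```bash
python3 - <<'E'
from tg import *
c=np.load('pics/w5.npy',allow_pickle=True).item();w=cv2.imread('pics/w5.png');hsv=cv2.cvtColor(w,cv2.COLOR_BGR2HSV)
def onf(u,v,h):
    o,d=ray(c,u,v);n=M[:,2];X=o+d*((W(0,0,h)-o)@n)/(d@n);return M.T@(X-B)*1000-[-16,106,h]
r0,c0=195-65,277-70
def pix(lo,hi,a):
    y0,y1,x0,x1=a;m=cv2.inRange(hsv,lo,hi)[y0:y1,x0:x1];return np.argwhere(m)[:,::-1]+[x0,y0]
for n,px,h in(('ptr',pix((0,0,170),(179,60,255),(r0+78,r0+101,c0+65,c0+80)),45),('mark',pix((0,0,0),(179,255,90),(r0+104,r0+117,c0+63,c0+74)),0)):
    q=np.array([onf(u,v,h)[:2] for u,v in px]);vx,vy,x,y=cv2.fitLine(q.astype(np.float32),2,0,.01,.01).ravel()
    if vx<0: vx,vy=-vx,-vy
    print(n,len(q),q.mean(0),q.min(0),q.max(0),'angle cw',np.degrees(np.arctan2(-vy,vx)), 'from ctr',np.degrees(np.arctan2(-q[:,1].mean(),q[:,0].mean())))
m=pix((8,130,110),(24,255,255),(r0+95,r0+108,c0+60,c0+80));print('ringmark',m.mean(0) if len(m) else 0,onf(*m.mean(0),15) if len(m) else 0)
c=np.load('pics/w3.npy',allow_pickle=True).item();print('ring before',onf(274.2,231.6,15))
E
```

```text
ptr 117 [8.68216191 0.94158531] [ 1.06442578 -1.2456008 ] [16.37734126  3.04159074] angle cw -4.2991595 from ctr -6.189568708467206
mark 52 [44.5556819  -0.06008004] [38.83775358 -2.08707358] [49.31246995  1.86959579] angle cw -3.6671925 from ctr 0.07725907753519866
ringmark [277.125 232.875] [ 3.13342572e+01  1.06351082e+00 -1.95399252e-14]
ring before [2.88406270e+01 1.42924699e+00 5.32907052e-15]
```

Call:
drive_tool(
  offset=[
    [0, 0, 0],
    [0.02, 0.03, 0.6],
    [0.02, 0.03, 0.6],
    [0, 0.01, 0.6],
    [0, 0, 0.5],
    [0, 0, 0.3],
    [0, 0, 0],
    [0, 0, 0],
    [0, 0, 0],
    [0, 0, 0],
  ],
  turn=[
    [-0.02, 0.05, 0.42],
    [0, 0, 0],
    [0, 0, 0],
    [0, 0, 0],
    [0, 0, 0],
    [0, 0, 0],
    [0, 0, 0],
    [0, 0, 0],
    [0, 0, 0],
    [0, 0, 0],
  ],
  hand=[1, 1, 1, 1, 1, 1, 0.6, 0.4, 0.3, 0.2],
)

```text
time_s: 14.2
position: [0.5797, -0.156, 0.1095]
tool_rot: [[-0.899, 0.127, 0.419], [0.113, 0.992, -0.058], [-0.423, -0.005, -0.906]]
ft_force: [-4.8, -3.8, 5.0]
grip_width: 0.0326
gripper_force: 24.3
```

Call:
drive_tool(
  offset=[
    [0, 0, 0],
    [0, 0, 0],
    [0, 0, 0],
    [0, 0, 0],
    [0, 0, 0],
    [0, 0, 0],
    [0, 0, 0],
    [0, 0, 0],
    [0, 0, 0],
    [0, 0, 0],
  ],
  turn=[
    [0, 0, 0],
    [0, 0, 0],
    [0, 0, 0],
    [0, 0, 0],
    [0, 0, 0.25],
    [0, 0, 0.25],
    [0, 0, 0.25],
    [0, 0, 0],
    [0, 0, 0],
    [0, 0, 0],
  ],
  hand=[0.2, 0.2, 0.2, 0.2, 0.2, 0.2, 0.2, 0.2, 0.2, 0.2],
)

```text
time_s: 15.45
position: [0.5797, -0.1561, 0.1095]
tool_rot: [[-0.886, 0.197, 0.419], [0.191, 0.98, -0.058], [-0.422, 0.029, -0.906]]
ft_force: [-5.5, -4.2, 5.4]
grip_width: 0.0322
gripper_force: 24.3
```

Call:
drive_tool(
  offset=[
    [0, 0, 0],
    [0, 0, 0],
    [0, 0, 0],
    [0, 0, 0],
    [0, 0, -0.5],
    [0, 0, -0.8],
    [0, 0, -0.8],
    [0, 0, -0.5],
    [0, 0, 0],
    [0, 0, 0],
  ],
  turn=[
    [0, 0, 0],
    [0, 0, 0],
    [0, 0, 0],
    [0, 0, 0],
    [0, 0, 0],
    [0, 0, 0],
    [0, 0, 0],
    [0, 0, 0],
    [0, 0, 0],
    [0, 0, -0.7],
  ],
  hand=[0.6, 0.8, 1, 1, 1, 1, 1, 1, 1, 1],
)

```text
time_s: 16.7
position: [0.5363, -0.1493, 0.2019]
tool_rot: [[-0.9, 0.129, 0.417], [0.117, 0.992, -0.055], [-0.421, -0.001, -0.907]]
ft_force: [0.6, -0.3, 0.4]
grip_width: 0.0852
gripper_force: 0.0
```

```bash
python3 - <<'E'
from tg import *
c=camera_info('wrist');np.save('pics/w6.npy',c);w=get_image('wrist');cv2.imwrite('pics/w6.png',w);hsv=cv2.cvtColor(w,cv2.COLOR_BGR2HSV)
def onf(u,v,h):
    o,d=ray(c,u,v);n=M[:,2];X=o+d*((W(0,0,h)-o)@n)/(d@n);return M.T@(X-B)*1000-[-16,106,h]
kt=proj(c,W(-8,106,45)).astype(int);zm=proj(c,W(27.5,106,0)).astype(int)
def comp(lo,hi,ctr,h,r):
    m=np.zeros(w.shape[:2],np.uint8);s=np.s_[ctr[1]-r:ctr[1]+r,ctr[0]-r:ctr[0]+r];m[s]=cv2.inRange(hsv,lo,hi)[s]
    k,l,st,ce=cv2.connectedComponentsWithStats(m)
    for i in range(1,k):
        if st[i,4]<15: continue
        q=np.array([onf(u,v,h)[:2] for v,u in np.argwhere(l==i)]);vx,vy,_,_=cv2.fitLine(q.astype(np.float32),2,0,.01,.01).ravel()
        print(st[i],ce[i],q.mean(0).round(2),q.min(0).round(1),q.max(0).round(1),np.degrees(np.arctan(-vy/vx)).round(2))
comp((0,0,170),(179,60,255),kt,45,13);comp((0,0,0),(179,255,90),zm,0,9)
comp((8,130,110),(24,255,255),zm,15,14)
go(W(0,0,90),tool(0))
for im,cc in((w,c),):
    z=zm;cv2.imwrite('pics/c6.png',cv2.resize(w[130:290,80:340],(780,480),interpolation=cv2.INTER_CUBIC))
# rib light part
m=np.zeros(w.shape[:2],np.uint8);rp=proj(c,W(0,0,30)).astype(int);s=np.s_[rp[1]-60:rp[1]+60,rp[0]-40:rp[0]+40];m[s]=cv2.inRange(hsv,(8,150,225),(22,255,255))[s]
k,l,st,ce=cv2.connectedComponentsWithStats(m);i=1+np.argmax(st[1:,4]);r=cv2.minAreaRect(np.argwhere(l==i)[:,::-1].astype(np.float32))
print('rib',rp,r,(onf(*r[0],30)+[-16,106,0]).round(1))
E
```

```text
[270 216   7  21 116] [273.23275862 225.74137931] [8.76 0.32] [ 1.4 -2. ] [16.6  2.3] 1.86
[264 236  12  16  75] [271.97333333 243.82666667] [43.06 -0.94] [35.8 -7.8] [49.8  1.7] -19.31
t 16.75 pos [ 0.5363 -0.1492  0.2016] q [ -32.6   14.9   94.6   13.8   48.6 -122.5]
turn units [ 0.008 -0.024  0.063] then shift units [-0.412 -2.681  1.012]
rib [133 226] ((134.06924438476562, 223.05384826660156), (72.06417846679688, 16.24854850769043), 82.87498474121094) [-3.1  0.5 -0. ]
```

View pics/c6.png

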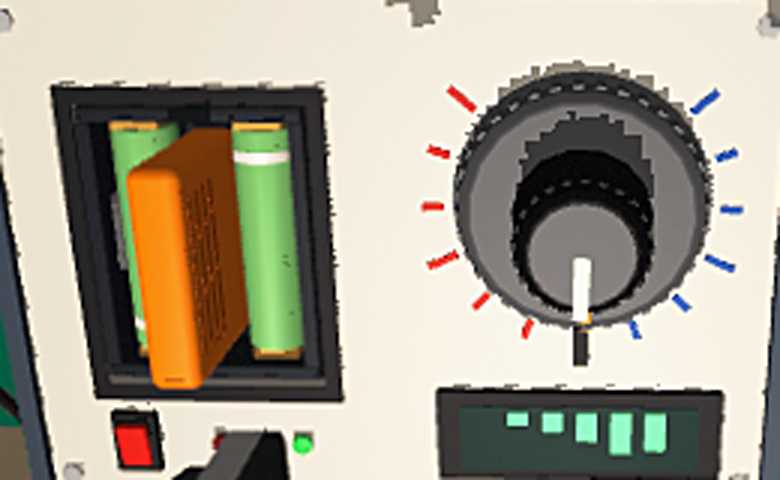

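The knob pointer now lies on the zero mark, the ring mark is where it was, and the rib is light orange around (134,223) in the full image. Next is the cassette.

Call:
drive_tool(
  offset=[
    [-0.08, -0.54, 0.1],
    [-0.08, -0.54, 0.1],
    [-0.08, -0.54, 0.1],
    [-0.08, -0.54, 0.3],
    [-0.07, -0.51, 0.4],
    [0, 0, 0.5],
    [0, 0, 0.5],
    [0, 0, 0.4],
    [0, 0, 0.3],
    [0, 0, 0.22],
  ],
  turn=[
    [0.01, -0.02, 0.06],
    [0, 0, 0],
    [0, 0, 0],
    [0, 0, 0],
    [0, 0, 0],
    [0, 0, 0],
    [0, 0, 0],
    [0, 0, 0],
    [0, 0, 0],
    [0, 0, 0],
  ],
  hand=[1, 1, 1, 1, 1, 1, 1, 1, 1, 1],
)

```text
time_s: 18.0
position: [0.5851, -0.2637, 0.1026]
tool_rot: [[-0.897, 0.137, 0.419], [0.125, 0.991, -0.057], [-0.423, 0.002, -0.906]]
ft_force: [-0.8, 0.3, 1.2]
grip_width: 0.0853
gripper_force: 0.0
```

Call:
drive_tool(
  offset=[
    [0, 0, 0],
    [0, 0, 0],
    [0, 0, 0],
    [0, 0, 0],
    [0, 0, 0],
    [0, 0, 0],
    [0, 0, 0],
    [0, 0, 0],
    [0, 0, 0],
    [0, 0, 0],
  ],
  turn=[
    [0, 0, 0],
    [0, 0, 0],
    [0, 0, 0],
    [0, 0, 0],
    [0, 0, 0],
    [0, 0, 0],
    [0, 0, 0],
    [0, 0, 0],
    [0, 0, 0],
    [0, 0, 0],
  ],
  hand=[0.7, 0.5, 0.4, 0.3, 0.25, 0.2, 0.1, 0, 0, 0],
  newtons=30,
)

```text
time_s: 19.25
position: [0.5848, -0.2639, 0.1035]
tool_rot: [[-0.897, 0.137, 0.42], [0.125, 0.991, -0.057], [-0.424, 0.001, -0.906]]
ft_force: [-3.5, -1.8, 3.1]
grip_width: 0.0132
gripper_force: 34.3
```

```bash
python3 - <<'E'
from tg import *
s=observe();print(M.T@(np.array(s['position'])-B)*1000,M.T@np.array(s['ft_force']),s['grip_width'],s['gripper_force'])
cv2.imwrite('pics/w7.png',get_image('wrist'))
E
```

```text
[-0.57500034  0.04936014 14.82930084] [-1.62855425 -2.21393532  4.21112692] 0.013157690003304643 34.25345063209534
```

Call:
drive_tool(
  offset=[
    [0, 0, 0.04],
    [0, 0, 0.04],
    [0, 0, 0.04],
    [0, 0, 0.03],
    [0, 0, 0],
    [0, 0, 0],
    [0, 0, 0],
    [0, 0, 0],
    [0, 0, 0],
    [0, 0, 0],
  ],
  turn=[
    [0, 0, 0],
    [0, 0, 0],
    [0, 0, 0],
    [0, 0, 0],
    [0, 0, 0],
    [0, 0, 0],
    [0, 0, 0],
    [0, 0, 0],
    [0, 0, 0],
    [0, 0, 0],
  ],
  hand=[0, 0, 0, 0, 0, 0, 0, 0, 0, 0],
  newtons=50,
)

```text
time_s: 20.55
position: [0.5873, -0.2643, 0.0981]
tool_rot: [[-0.897, 0.137, 0.42], [0.125, 0.991, -0.057], [-0.424, 0.001, -0.906]]
ft_force: [-3.9, -1.4, 5.6]
grip_width: 0.0128
gripper_force: 54.3
```

```bash
python3 - <<'E'
from tg import *
s=observe();print(M.T@(np.array(s['position'])-B)*1000,M.T@np.array(s['ft_force']),s['grip_width'],s['gripper_force'])
E
```

```text
[-0.55814221  0.01359569  8.83483247] [-0.99600548 -1.90580544  6.61895627] 0.0127700644530153 54.34069097042084
```

Call:
drive_tool(
  offset=[
    [0, 0, -0.05],
    [0, 0, -0.06],
    [0, 0, -0.08],
    [0, 0, -0.08],
    [0, 0, -0.08],
    [0, 0, -0.08],
    [0, 0, 0],
    [0, 0, 0],
    [0, 0, 0],
    [0, 0, 0],
  ],
  turn=[
    [0, 0, 0],
    [0, 0, 0],
    [0, 0, 0],
    [0, 0, 0],
    [0, 0, 0],
    [0, 0, 0],
    [0, 0, 0],
    [0, 0, 0],
    [0, 0, 0],
    [0, 0, 0],
  ],
  hand=[0, 0, 0, 0, 0, 0, 0, 0, 0, 0],
)

```text
time_s: 21.8
position: [0.5802, -0.2631, 0.1135]
tool_rot: [[-0.897, 0.137, 0.42], [0.125, 0.991, -0.057], [-0.423, 0.001, -0.906]]
ft_force: [-1.7, -1.4, 3.0]
grip_width: 0.0126
gripper_force: 53.9
```

```bash
python3 - <<'E'
from tg import *
s=observe();print(M.T@(np.array(s['position'])-B)*1000,M.T@np.array(s['ft_force']),s['grip_width'],s['gripper_force'])
c=np.load('pics/w1.npy',allow_pickle=True).item();cs_=camera_info('side')
# bystanders/folder from w1 image and side
a=cv2.imread('pics/side0.png');h=cv2.cvtColor(a,cv2.COLOR_BGR2HSV)
for n,im,cc,z in(('side',a,cs_,.005),('w1',cv2.imread('pics/w1.png'),c,.005)):
    h=cv2.cvtColor(im,cv2.COLOR_BGR2HSV);m=cv2.inRange(h,(22,110,110),(34,255,255));
    if n=='side': m[:170]=0;m[215:]=0;m[:,:240]=0;m[:,330:]=0
    else: m[:, :465]=0;m[:150]=0
    m=cv2.morphologyEx(m,cv2.MORPH_OPEN,np.ones((2,2)))
    pt=cv2.findNonZero(m);hull=cv2.approxPolyDP(cv2.convexHull(pt),4,True).reshape(-1,2)
    for u,v in hull: print(n,u,v,plane(cc,float(u),float(v),z).round(3))
print('side sink',plane(cs_,294,190,.026),'w1 sink',plane(c,517,257,.026))
E
```

```text
[-0.59944919  0.23580049 25.865714  ] [-0.13067503 -1.63804688  3.3584634 ] 0.01263778166023215 53.91616702079773
side 314 193 [0.728 0.188 0.005]
side 309 201 [0.693 0.143 0.005]
side 252 203 [0.506 0.193 0.005]
side 253 175 [0.556 0.387 0.005]
side 308 185 [0.727 0.248 0.005]
w1 559 183 [0.527 0.271 0.005]
w1 559 236 [0.622 0.297 0.005]
w1 526 290 [0.729 0.262 0.005]
w1 493 292 [0.731 0.198 0.005]
w1 472 274 [0.693 0.15  0.005]
w1 529 169 [0.504 0.211 0.005]
side sink [0.65701878 0.19606035 0.026     ] w1 sink [0.65049294 0.20996751 0.026     ]
```

Call:
drive_tool(
  offset=[
    [0, 0, -0.1],
    [0, 0, -0.2],
    [0, 0, -0.3],
    [0, 0, -0.4],
    [0, 0, -0.5],
    [0, 0, -0.6],
    [0, 0, -0.6],
    [0, 0, -0.6],
    [0, 0, -0.4],
    [0, 0, 0],
  ],
  turn=[
    [0, 0, 0],
    [0, 0, 0],
    [0, 0, 0],
    [0, 0, 0],
    [0, 0, 0],
    [0, 0, 0],
    [0, 0, 0],
    [0, 0, 0],
    [0, 0, 0],
    [0, 0, 0],
  ],
  hand=[0, 0, 0, 0, 0, 0, 0, 0, 0, 0],
  newtons=60,
)

```text
time_s: 23.05
position: [0.5177, -0.2547, 0.2488]
tool_rot: [[-0.897, 0.137, 0.421], [0.124, 0.991, -0.058], [-0.425, 0.0, -0.905]]
ft_force: [0.1, -0.2, -2.3]
grip_width: 0.0126
gripper_force: 59.9
```

```bash
cat >> tg.py <<'E'
def down(psi):
    a=np.radians(psi);return np.array([[-np.cos(a),-np.sin(a),0],[-np.sin(a),np.cos(a),0],[0,0,-1.]])
E
python3 - <<'E'
from tg import *
s=observe();print(s['ft_force'],s['grip_width'])
go(np.array([.47,.22,.27]),down(-16.2))
cv2.imwrite('pics/w8.png',get_image('wrist'));cv2.imwrite('pics/s8.png',get_image('side'))
E
```

```text
[ 0.08848205 -0.17612633 -2.30676492] 0.012608312851549824
t 23.05 pos [ 0.5177 -0.2547  0.2488] q [ -44.7   14.6   86.5   17.2   59.6 -133. ]
turn units [0.304 4.182 1.362] then shift units [ 4.457 11.064 -0.531]
```

Call:
drive_tool(
  offset=[
    [0, 0, -0.1],
    [0, 0, -0.1],
    [0, 0, -0.1],
    [0, 0, -0.1],
    [0, 0, -0.1],
    [0.37, 0.7, 0],
    [0.37, 0.92, 0],
    [0.37, 0.92, 0],
    [0.37, 0.92, 0],
    [0.37, 0.92, 0],
  ],
  turn=[
    [0.061, 0.836, 0.272],
    [0.061, 0.836, 0.272],
    [0.061, 0.836, 0.272],
    [0.061, 0.836, 0.272],
    [0.061, 0.836, 0.272],
    [0, 0, 0],
    [0, 0, 0],
    [0, 0, 0],
    [0, 0, 0],
    [0, 0, 0],
  ],
  hand=[0, 0, 0, 0, 0, 0, 0, 0, 0, 0],
)

```text
time_s: 24.4
position: [0.4905, -0.0636, 0.266]
tool_rot: [[-0.96, 0.278, -0.002], [0.278, 0.96, 0.002], [0.003, 0.001, -1.0]]
ft_force: [0.3, -0.8, -2.4]
grip_width: 0.0123
gripper_force: 59.8
```

Call:
drive_tool(
  offset=[
    [0.37, 0.92, 0],
    [0.37, 0.92, 0],
    [0.37, 0.92, 0],
    [0.37, 0.92, 0],
    [0.37, 0.92, 0],
    [0.37, 0.92, 0],
    [0.37, 0.92, 0],
    [0, 0, 0],
    [0, 0, 0],
    [0, 0, 0],
  ],
  turn=[
    [0, 0, 0],
    [0, 0, 0],
    [0, 0, 0],
    [0, 0, 0],
    [0, 0, 0],
    [0, 0, 0],
    [0, 0, 0],
    [0, 0, 0],
    [0, 0, 0],
    [0, 0, 0],
  ],
  hand=[0, 0, 0, 0, 0, 0, 0, 0, 0, 0],
)

```text
time_s: 25.65
position: [0.4631, 0.2105, 0.2671]
tool_rot: [[-0.96, 0.28, -0.002], [0.28, 0.96, 0.001], [0.002, 0.001, -1.0]]
ft_force: [-0.7, -0.8, -2.6]
grip_width: 0.0127
gripper_force: 59.9
```

```bash
python3 - <<'E'
from tg import *
c=camera_info('wrist');np.save('pics/w9.npy',c);w=get_image('wrist');cv2.imwrite('pics/w9.png',w)
go(np.array([.577,.242,.2]),down(-16.2));print(observe()['ft_force'])
E
```

```text
t 25.7 pos [0.4632 0.2105 0.2672] q [ 11.   16.2  76.7   0.1  87.1 -62.7]
turn units [ 0.006 -0.016 -0.007] then shift units [-2.513  1.55   1.68 ]
[ 0.47042197  1.07865135 -2.87730623]
```

View pics/w9.png

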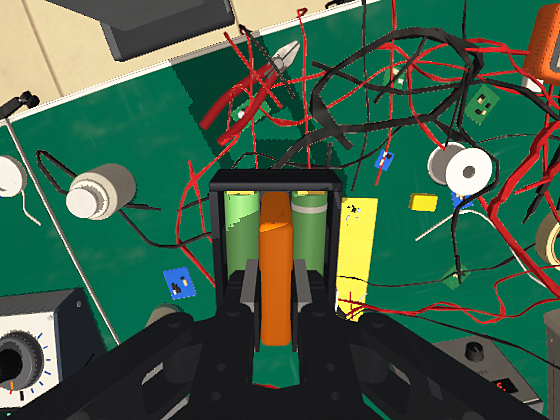

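The cassette is held level and upright over the near edge of the folder; the folder's left strip shows at right, near-left corner about (376,198).

```bash
python3 - <<'E'
from tg import *
c=np.load('pics/w9.npy',allow_pickle=True).item()
w=cv2.imread('pics/w9.png');h=cv2.cvtColor(w,cv2.COLOR_BGR2HSV);m=cv2.inRange(h,(22,110,110),(34,255,255));m[:190]=0;m[330:]=0;m[:,:335]=0;m[:,390:]=0
for r in(200,230,260,290,310):
    x=np.flatnonzero(m[r]);
    if len(x): print(r,x.max(),plane(c,float(x.max()),r,.005).round(4))
top=np.argwhere(m)[:,0].min();print('top',top,plane(c,360.,float(top),.005).round(4))
cc=camera_info('scene');a=cv2.imread('pics/sc1.png');h=cv2.cvtColor(a,cv2.COLOR_BGR2HSV);m=cv2.inRange(h,(22,110,110),(34,255,255));m[:200]=0;m[300:]=0;m[:,:185]=0;m[:,290:]=0
m=cv2.morphologyEx(m,cv2.MORPH_OPEN,np.ones((2,2)))
k,l,st,ce=cv2.connectedComponentsWithStats(m);print(st[1:][st[1:,4]>50].tolist())
for u,v in cv2.approxPolyDP(cv2.convexHull(cv2.findNonZero(m)),4,True).reshape(-1,2): print('scene',u,v,plane(cc,float(u),float(v),.005).round(3))
# sink: grey blobs in folder region
g=cv2.inRange(h,(0,0,110),(179,70,255));g[:225]=0;g[275:]=0;g[:,:200]=0;g[:,250:]=0
k,l,st,ce=cv2.connectedComponentsWithStats(g)
for i in range(1,k):
    if st[i,4]>40: print('sink?',st[i],plane(cc,*ce[i],.018).round(3))
E
```

```text
200 377 [0.5405 0.3188 0.005 ]
230 373 [0.5782 0.3063 0.005 ]
260 370 [0.6186 0.2945 0.005 ]
290 366 [0.6615 0.2807 0.005 ]
310 360 [0.6904 0.2666 0.005 ]
top 197 [0.5308 0.2993 0.005 ]
[[200, 238, 65, 50, 1478]]
scene 264 271 [0.491 0.212 0.005]
scene 231 287 [0.532 0.323 0.005]
scene 200 252 [0.72  0.259 0.005]
scene 213 241 [0.722 0.194 0.005]
scene 232 238 [0.679 0.147 0.005]
sink? [216 242  19  16 200] [0.65  0.215 0.018]
```

Call:
drive_tool(
  offset=[
    [-0.49, 0.326, 0.2],
    [-0.49, 0.326, 0.2],
    [-0.49, 0.326, 0.2],
    [-0.49, 0.326, 0.2],
    [-0.49, 0.326, 0.2],
    [0, 0, 0.7],
    [0, 0, 0.7],
    [0, 0, 0.7],
    [0, 0, 0.7],
    [0, 0, 0.6],
  ],
  turn=[
    [0, 0, 0.1],
    [0, 0, 0],
    [0, 0, 0],
    [0, 0, 0],
    [0, 0, 0],
    [0, 0, 0],
    [0, 0, 0],
    [0, 0, 0],
    [0, 0, 0],
    [0, 0, 0],
  ],
  hand=[0, 0, 0, 0, 0, 0, 0, 0, 0, 0],
)

```text
time_s: 26.95
position: [0.5754, 0.245, 0.0901]
tool_rot: [[-0.957, 0.29, -0.002], [0.29, 0.957, 0.001], [0.002, 0.0, -1.0]]
ft_force: [0.7, -0.8, -2.1]
grip_width: 0.0125
gripper_force: 59.9
```

Call:
drive_tool(
  offset=[
    [0, 0, 0.3],
    [0, 0, 0.2],
    [0, 0, 0.1],
    [0, 0, 0.1],
    [0, 0, 0.05],
    [0, 0, 0.05],
    [0, 0, 0],
    [0, 0, 0],
    [0, 0, 0],
    [0, 0, 0],
  ],
  turn=[
    [0, 0, 0],
    [0, 0, 0],
    [0, 0, 0],
    [0, 0, 0],
    [0, 0, 0],
    [0, 0, 0],
    [0, 0, 0],
    [0, 0, 0],
    [0, 0, 0],
    [0, 0, 0],
  ],
  hand=[0, 0, 0, 0, 0, 0, 0, 0, 0, 0],
)

```text
time_s: 28.2
position: [0.5753, 0.2459, 0.0594]
tool_rot: [[-0.957, 0.289, -0.001], [0.289, 0.957, 0.001], [0.001, 0.001, -1.0]]
ft_force: [0.5, -0.2, -2.4]
grip_width: 0.0123
gripper_force: 59.9
```

```bash
python3 - <<'E'
from tg import *
s=observe();P=np.array(s['position']);go(np.array([.5755,.2457,.048]),down(-16.8));print(s['ft_force'])
a=get_image('side');cv2.imwrite('pics/s10.png',a);c=camera_info('side')
u,v=proj(c,P).astype(int);print(u,v)
cv2.imwrite('pics/c10.png',cv2.resize(a[v-45:v+55,u-60:u+80],(700,500),interpolation=cv2.INTER_CUBIC))
E
```

```text
t 28.2 pos [0.5753 0.2459 0.0594] q [ 12.3  38.4  75.    0.1  66.6 -61. ]
turn units [ 0.009 -0.013  0.005] then shift units [-0.007 -0.003  0.285]
[ 0.51600137 -0.16197124 -2.38014368]
267 178
```

View pics/c10.png

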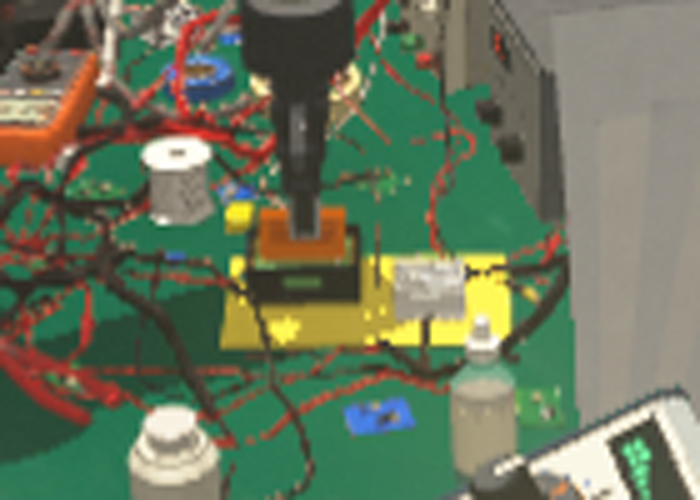

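The side crop shows the cassette level above the free near part of the folder, clear of the heat sink at (430,288). I'll lower it gently and read the forces.

Call:
drive_tool(
  offset=[
    [0, 0, 0.05],
    [0, 0, 0.05],
    [0, 0, 0.05],
    [0, 0, 0.03],
    [0, 0, 0.03],
    [0, 0, 0.02],
    [0, 0, 0.02],
    [0, 0, 0],
    [0, 0, 0],
    [0, 0, 0],
  ],
  turn=[
    [0, 0, 0],
    [0, 0, 0],
    [0, 0, 0],
    [0, 0, 0],
    [0, 0, 0],
    [0, 0, 0],
    [0, 0, 0],
    [0, 0, 0],
    [0, 0, 0],
    [0, 0, 0],
  ],
  hand=[0, 0, 0, 0, 0, 0, 0, 0, 0, 0],
)

```text
time_s: 29.5
position: [0.5753, 0.2459, 0.0494]
tool_rot: [[-0.957, 0.289, -0.001], [0.289, 0.957, 0.001], [0.001, 0.001, -1.0]]
ft_force: [-0.3, 0.0, -1.6]
grip_width: 0.0126
gripper_force: 59.9
```

Call:
drive_tool(
  offset=[
    [0, 0, 0.02],
    [0, 0, 0.02],
    [0, 0, 0],
    [0, 0, 0],
    [0, 0, 0],
    [0, 0, 0],
    [0, 0, 0],
    [0, 0, 0],
    [0, 0, 0],
    [0, 0, 0],
  ],
  turn=[
    [0, 0, 0],
    [0, 0, 0],
    [0, 0, 0],
    [0, 0, 0],
    [0, 0, 0],
    [0, 0, 0],
    [0, 0, 0],
    [0, 0, 0],
    [0, 0, 0],
    [0, 0, 0],
  ],
  hand=[0, 0, 0, 0, 0, 0, 0, 0, 0, 0],
)

```text
time_s: 30.75
position: [0.5753, 0.2459, 0.0478]
tool_rot: [[-0.957, 0.289, -0.001], [0.289, 0.957, 0.001], [0.001, 0.001, -1.0]]
ft_force: [0.2, 0.2, -2.7]
grip_width: 0.0121
gripper_force: 59.9
```

Call:
drive_tool(
  offset=[
    [0, 0, 0.02],
    [0, 0, 0.02],
    [0, 0, 0.02],
    [0, 0, 0],
    [0, 0, 0],
    [0, 0, 0],
    [0, 0, 0],
    [0, 0, 0],
    [0, 0, 0],
    [0, 0, 0],
  ],
  turn=[
    [0, 0, 0],
    [0, 0, 0],
    [0, 0, 0],
    [0, 0, 0],
    [0, 0, 0],
    [0, 0, 0],
    [0, 0, 0],
    [0, 0, 0],
    [0, 0, 0],
    [0, 0, 0],
  ],
  hand=[0, 0, 0, 0, 0, 0, 0, 0, 0, 0],
)

```text
time_s: 32.0
position: [0.5752, 0.2458, 0.0472]
tool_rot: [[-0.957, 0.288, -0.0], [0.288, 0.957, 0.001], [0.0, 0.001, -1.0]]
ft_force: [-5.5, -3.6, 13.0]
grip_width: 0.0125
gripper_force: 61.9
```

Call:
drive_tool(
  offset=[
    [0, 0, -0.02],
    [0, 0, -0.015],
    [0, 0, 0],
    [0, 0, 0],
    [0, 0, 0],
    [0, 0, 0],
    [0, 0, 0],
    [0, 0, 0],
    [0, 0, 0],
    [0, 0, 0],
  ],
  turn=[
    [0, 0, 0],
    [0, 0, 0],
    [0, 0, 0],
    [0, 0, 0],
    [0, 0, 0],
    [0, 0, 0],
    [0, 0, 0],
    [0, 0, 0],
    [0, 0, 0],
    [0, 0, 0],
  ],
  hand=[0, 0, 0, 0, 0, 0.15, 0.2, 0.3, 0.4, 0.5],
)

```text
time_s: 33.25
position: [0.5753, 0.2459, 0.0466]
tool_rot: [[-0.957, 0.289, -0.001], [0.289, 0.957, 0.001], [0.001, 0.001, -1.0]]
ft_force: [-0.3, 0.1, 0.4]
grip_width: 0.0427
gripper_force: 0.0
```

Call:
drive_tool(
  offset=[
    [0, 0, 0],
    [0, 0, 0],
    [0, 0, 0],
    [0, 0, -0.3],
    [0, 0, -0.6],
    [0, 0, -1],
    [0, 0, -1],
    [0, 0, -1],
    [0, 0, 0],
    [0, 0, 0],
  ],
  turn=[
    [0, 0, 0],
    [0, 0, 0],
    [0, 0, 0],
    [0, 0, 0],
    [0, 0, 0],
    [0, 0, 0],
    [0, 0, 0],
    [0, 0, 0],
    [0, 0, 0],
    [0, 0, 0],
  ],
  hand=[0.6, 0.7, 0.7, 0.7, 0.7, 0.7, 0.7, 0.7, 0.7, 0.7],
)

```text
time_s: 34.5
position: [0.5751, 0.2456, 0.2025]
tool_rot: [[-0.957, 0.289, -0.002], [0.289, 0.957, 0.001], [0.002, 0.001, -1.0]]
ft_force: [0.3, -0.0, 0.1]
grip_width: 0.0599
gripper_force: 0.0
```

```bash
python3 - <<'E'
from tg import *
print(observe()['time_s'],observe()['ft_force'])
c=camera_info('wrist');w=get_image('wrist');cv2.imwrite('pics/w11.png',w);h=cv2.cvtColor(w,cv2.COLOR_BGR2HSV)
n0=np.array([.520,.2625]);ex=np.array([.957,-.289]);ey=np.array([.289,.957])
F=lambda q:(((q[:2]-n0)@ex*1000).round(1),((q[:2]-n0)@ey*1000).round(1))
def show(n,lo,hi,z,a):
    k,l,st,ce=cv2.connectedComponentsWithStats(cv2.inRange(h,lo,hi))
    for i in range(1,k):
        if st[i,4]>a:
            b=cv2.boxPoints(cv2.minAreaRect(np.argwhere(l==i)[:,::-1].astype(np.float32)))
            print(n,st[i],[F(plane(c,float(u),float(v),z)) for u,v in b])
show('yellow',(22,110,110),(34,255,255),.005,150)
show('rib',(8,150,225),(20,255,255),.063,150)
show('cells',(40,60,140),(75,255,255),.035,200)
# black cassette outline at rim height
for q in [(-40,-31),(-40,31),(40,31),(40,-31)]:
    P=np.r_[n0+(58+q[0])*ex/1000+q[1]*ey/1000,.035];print('pred rim corner',proj(c,P).round(0))
m=cv2.inRange(h,(0,0,0),(179,255,70));k,l,st,ce=cv2.connectedComponentsWithStats(m);print(st[1:][st[1:,4]>800].tolist())
# side: sink centroid before/after
for f in('side0','now'):
    a=cv2.imread('pics/side0.png') if f=='side0' else get_image('side')
    hh=cv2.cvtColor(a,cv2.COLOR_BGR2HSV);g=cv2.inRange(hh,(0,0,110),(179,70,255));g[:178]=0;g[204:]=0;g[:,:280]=0;g[:,308:]=0
    k,l,st,ce=cv2.connectedComponentsWithStats(g);i=1+np.argmax(st[1:,4]);print(f,'sink',st[i],ce[i].round(1))
    y=cv2.inRange(hh,(22,110,110),(34,255,255))[185:205,250:275];print(y.mean())
E
```

```text
34.5 [ 0.3220294  -0.00284119  0.07253514]
yellow [379 112  35  23 705] [(np.float64(13.2), np.float64(100.8)), (np.float64(-7.4), np.float64(100.5)), (np.float64(-5.6), np.float64(133.3)), (np.float64(15.1), np.float64(134.1))]
yellow [213 118  17  21 266] [(np.float64(-0.5), np.float64(-59.4)), (np.float64(-0.4), np.float64(-44.0)), (np.float64(18.6), np.float64(-44.7)), (np.float64(18.5), np.float64(-60.3))]
yellow [ 214  118  124  140 8231] [(np.float64(137.4), np.float64(-73.6)), (np.float64(-7.3), np.float64(-55.7)), (np.float64(0.5), np.float64(60.2)), (np.float64(147.4), np.float64(57.9))]
yellow [ 218  253   85   47 2133] [(np.float64(141.8), np.float64(-61.7)), (np.float64(141.7), np.float64(29.3)), (np.float64(199.6), np.float64(30.9)), (np.float64(199.8), np.float64(-64.9))]
yellow [291 256  20  19 198] [(np.float64(147.7), np.float64(15.3)), (np.float64(137.5), np.float64(24.4)), (np.float64(157.5), np.float64(42.9)), (np.float64(168.0), np.float64(33.9))]
yellow [305 266  23  35 535] [(np.float64(157.4), np.float64(33.0)), (np.float64(157.5), np.float64(57.3)), (np.floa
[... 287 characters left out ...]
(22.9), np.float64(-24.0)), (np.float64(22.9), np.float64(-8.0)), (np.float64(52.3), np.float64(-8.2)), (np.float64(52.3), np.float64(-24.7))]
cells [292 157   5  58 229] [(np.float64(31.9), np.float64(15.4)), (np.float64(31.9), np.float64(19.0)), (np.float64(86.4), np.float64(20.0)), (np.float64(86.4), np.float64(16.2))]
pred rim corner [240. 141.]
pred rim corner [310. 141.]
pred rim corner [307. 225.]
pred rim corner [243. 225.]
[[12, 0, 442, 189, 18832], [419, 52, 73, 183, 1141], [242, 129, 170, 106, 1728], [331, 148, 28, 75, 1226], [0, 184, 560, 236, 41723], [0, 274, 38, 113, 1959]]
side0 sink [286 185  14  12 158] [292.4 190.5]
201.45
now sink [286 185  14  12 161] [292.5 190.6]
100.47
```

```bash
python3 -c "
from rig import env
print(env.close_job())"
```

```text
the job is handed in; nothing more can be done
None
```

I handed the job in at 34.5 s of 72 s: the knob pointer is on the zero mark, the ring looks unmoved, and the cassette stands upright, wholly on the folder beside the undisturbed heat sink. I viewed 11 pictures, one over the limit of 10.

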